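Set a thumb-screw collar on the flat of a fraction collector's spindle

TASK

Turn the fraction collector's drive spindle until its flat faces squarely to the front of the machine (the keypad side, nearest the robot), and pinch it front to back there to feel the flat under the front finger. Then fetch the steel shaft collar from the bench, slip it upright over the spindle with its thumb set-screw on the flat, and hold it with its top face flush with the spindle's end so that a colleague can tighten the screw: the program finishes while you are still gripping it there, because nothing else holds it up. Leave the bottle, the Petri dish and the burner where they stand.

Things in the scene. Friction and masses are not known exactly. Their poses are not given: they have to be found in the camera images.
- machine: white fraction collector fixed to the bench, carousel taken off: housing 70 mm high, blue keypad panel on its front. Origin on the bench plane exactly under the spindle's axis; -x is its front, z up. The housing reaches 110 mm to the front, 140 mm to the back, 110 mm to either side of the origin. Round bearing boss on top, 54 mm across, its top 82 mm above the bench.
- spindle (a joint): turning angle of the vertical spindle, rad, counter-clockwise from above; 0 when its flat faces exactly to the machine's front (-x of the machine). It turns endlessly both ways (6.283 is the front again), drags with about 0.06 N m and stays where it is left. At the start the flat is at least 40 degrees off the front, either way.
- spindle_flat: flat on the upright steel spindle: 20 mm in diameter, from the boss to its end 152 mm above the bench; flat milled 3.5 mm deep, 15 mm wide over the top 45 mm (thickness there 16.5 mm instead of 20). End chamfered 1.8 mm. Origin on the axis in the plane of the end, z up; turns with the spindle; the flat faces its -x and lies at x = -6.5 mm.
- collar: loose steel shaft collar standing on the bench: 40 mm outer diameter, 22 mm high, bore 22.4 mm right through, 0.1 to 0.2 kg. Origin on the bore's axis in the underside, z up. Thumb set-screw along its -x at half height: brass head 14 mm in diameter, 24 to 34 mm from the axis; 6 mm tip juts into the bore, so it passes over the spindle only on the flat. At the start -x points to the robot's side.
- screw_tip (a point): the inner tip of the collar's set-screw: 9.2 mm from the bore's axis along -x of the collar, 11 mm above its underside
- collar_top (a point): centre of the bore in the collar's top face, 22 mm above its underside
- mast_top (a point): top of the thin steel mast (14 mm) on the machine, 275 mm above the bench, 115 mm to the back and 85 mm to the left of the spindle; its dispensing arm is swung away to the back
- media_bottle: bystander: glass bottle with orange cap, 72 mm in diameter, 150 mm high, to the left of the machine; origin at the centre of its underside
- petri_dish: bystander: closed Petri dish, 94 mm in diameter, 16 mm high, to the right of the machine; origin at the centre of its underside
- burner: bystander: small laboratory burner, round foot 80 mm in diameter, upright tube 137 mm high, to the left in front of the machine; origin at the centre of its underside
Not all that is in view belongs to the job. Several things have the shape of the collar; the one meant has the colours described above.

How it is judged:
On the way:
1. the spindle is turned so that its flat faces the machine's front within 0.14 rad, and a finger presses on the flat there with more than 3 N ((value of joint spindle between -6.42319 and -6.14319 rad or value of joint spindle between -0.14 and 0.14 rad or value of joint spindle between 6.14319 and 6.42319 rad) and contact force between the fingers and spindle_flat above 3 N), for 0.3 s.
At the end, for the whole second after the job is handed in: Collar upright (0.1 rad) around the spindle within 3 mm of its axis, top flush with the spindle's end within 3 mm, screw tip within 3 mm of the flat's middle line, flat still facing the front within 0.25 rad, collar at rest and gripped by the fingers with over 4 N; nothing else holds it up ((value of joint spindle between -6.53319 and -6.03319 rad or value of joint spindle between -0.25 and 0.25 rad or value of joint spindle between 6.03319 and 6.53319 rad) and horizontal distance between collar_top and spindle_flat below 0.003 m and z of collar_top in the frame of spindle_flat between -0.003 and 0.003 m and angle between collar's own z axis and vertical below 0.1 rad and x of screw_tip in the frame of spindle_flat below -0.005 m and y of screw_tip in the frame of spindle_flat between -0.003 and 0.003 m and contact force between the fingers and collar above 4 N and linear speed of collar below 0.02 m/s); the arm keeps its last pose, push and grip.
It fails at once if the bottle is pushed more than 30 mm (distance of media_bottle from where it was at the start of the episode above 0.03 m).
It fails at once if the Petri dish is pushed more than 30 mm (distance of petri_dish from where it was at the start of the episode above 0.03 m).
It fails at once if the burner is pushed more than 30 mm (distance of burner from where it was at the start of the episode above 0.03 m).
It also fails if it takes over 70 s, if anything falls off the work surface, if the arm or the gripper's body presses on something with over 40 N, if the wrist force passes 120 N, or if a joint passes its speed limit or range.

ROBOT

A 6-joint arm with a two-finger parallel gripper is mounted at the origin on the work surface. World frame = base frame: x ahead of the robot, y to its left, z up, the work surface at z = 0. Lengths are in m, angles in rad, forces in N, time in s.
With the tool pointing down it reaches from about 0.15 to 0.775 m from the base axis. Payload 6.1 kg.
Tool frame: the origin (TCP) lies on the centre line of the jaws, within the pads' length; the fingertips stand 14 mm ahead of it and the grasp point (between the pads) lies 5 mm behind it; z points along the fingers, y is the line along which they close (so a half turn about z gives the same grasp; the last joint's range is limited). The gripper opens to 85 mm and grips with 20 to 120 N. Pads are 22 mm wide; open, the fingers measure 114 mm over their backs; the gripper's body (76 mm by 85 mm) begins 54 mm behind the grasp point. The pads swing forward as they close: fully open they stand 13 mm farther back than shut.
Start: joints at [0, 0.126, -0.04, 1.405, 0, 1.571], TCP at [0.525, -0, 0.245] pointing down, gripper open.
Joint ranges: [-2.72, 2.72], [-0.95, 1.95], [-1.27, 1.35], [-1.78, 2.02], [-1.46, 1.47], [-3.14, 3.14]. Speed limits (rad/s): [2.39, 2.39, 3.01, 3.14, 3.14, 3.14].

INTERFACE

Orientations are given as a rotation vector (axis times angle).
In Python, from cell import r gives the robot as it stands. The module is installed in compiled form; this text tells all that it offers.
- The arm moves only by the tool arm_command, never from a script. Its argument "commands" is a list that holds one entry, the list of rows, each a list of 5 numbers: the closure, from -1 (fully open) to 1 (shut), then the shift along the world's x, y, z in m, then the turn about the world's z in degrees. A call has exactly 10 rows; each row shifts and turns the commanded pose from where the row before left it; what a row does not reach is not made up. A row lasts 1/10 s, in which the tool goes at most 50 mm and 8.59 degrees, less where a joint would pass 70% of its speed; a pose out of reach is approached as far as the arm can. A call is refused whole if a number of a shift passes 0.05 or a number of a turn 8.59, either way. A call with a gripper value outside its range is refused whole. The fingers move at their own pace and stop on an object; "force" is the grip in N (left out, the last holds). Time passes only in rows, so rows that do not move let the fingers close, or fill a call up. It gives the time, the measured TCP pose, the force, the opening and the grip force at its end, in the units of the state.
- r.get_obs(): the state, without advancing time (a new reading comes with each control period).
- r.get_image(name): name is "scene" or "side" or "wrist"; returns a dict with "frame" (420x560x3 uint8, red, green, blue), "K" (3x3 intrinsics, pixels), "extrinsics" (4x4, takes a point from world to camera coordinates). Camera axes: x right, y down, z forward; pixel columns grow to the right and rows downward; lengths in m; the calibration is good to about 2 mm. A picture is of the moment at which its call begins. There is no depth.
- r.finish_job(): hands the job in; it is judged then, once.
The state is a dict: "time_s": time; "qpos": joint angles; "dq": joint speeds; "joint_efforts": joint torques, N m; "tcp_pos": TCP position; "ee_rot": TCP orientation; "force": force on the tool from outside, world axes, zero at the start; "wrist_torque": the same for the moment, N m; "opening": opening from 0.0 (shut) to 1.0 (fully open); "gripper_force": force on a finger pad.
Only numpy, scipy, OpenCV 4.12 (cv2) and the standard library are available. Lean on these libraries where they do the work, as an engineer would, in place of code of your own. Each camera call takes 0.05 s, during which the arm holds its last target. There are 200 camera calls.

## Working session

There is one attempt and no reset: what is moved stays moved. The work goes in short steps, Python scripts to look and compute and a tool call to move; the robot and the scene stay as the last step left them, time stands still between calls to the robot, and variables do not carry over. Pictures are saved under pics/ and viewed, at most 10 in all, crops included, and the job is handed in when it is done.

Besides the shell and the picture viewer there is one more tool, called after "Emit:" as name([rows], argument=value, ...), one row to a line, values as JSON. arm_command: Moves the arm, as the interface text tells. Its arguments: {"type":"object","properties":{"commands":{"type":"array"},"force":{"type":"number"}},"required":["commands"]}

```bash
mkdir -p pics
cat > h.py <<'E'
import numpy as np, cv2
from cell import r
def snap(n,f,crop=None,s=1):
    d=r.get_image(n); im=d['frame'][:,:,::-1].copy()
    np.savez('pics/%s.npz'%f,K=d['K'],E=d['extrinsics'],im=im)
    if crop: a,b,c,e=crop; im=im[b:e,a:c]
    if s!=1: im=cv2.resize(im,None,fx=s,fy=s,interpolation=cv2.INTER_CUBIC)
    cv2.imwrite('pics/%s.png'%f,im); return d
def load(f): return np.load('pics/%s.npz'%f)
def proj(f,P):
    d=load(f); P=np.atleast_2d(P); c=P@d['E'][:3,:3].T+d['E'][:3,3]; p=c@d['K'].T; return p[:,:2]/p[:,2:]
def ray(f,u,v,z):
    d=load(f); R=d['E'][:3,:3]; o=-R.T@d['E'][:3,3]; w=R.T@np.linalg.solve(d['K'],[u,v,1.]); return o+w*(z-o[2])/w[2]
E
python3 - <<'E'
from h import *
o=r.get_obs();print(o)
a=[snap(n,n+'0') for n in('scene','side','wrist')]
im=np.vstack([np.hstack([cv2.imread('pics/%s0.png'%n) for n in('scene','side')])])
for n in('scene','side','wrist'):
    d=load(n+'0');R=d['E'][:3,:3];print(n,-R.T@d['E'][:3,3],R[2],d['K'][0,0])
E
```

```text
{'time_s': 0.0, 'qpos': array([ 3.79144014e-06,  1.26394446e-01, -4.06238633e-02,  1.40540133e+00,
        7.92888922e-06,  1.57077072e+00]), 'dq': array([ 0.00055395,  0.00013939,  0.00022996, -0.00088562, -0.00067784,
       -0.00116748]), 'joint_efforts': array([-1.88969068e-03, -4.35916471e+01,  3.52923596e+01,  1.73015334e-02,
       -7.00984879e-05, -2.14169546e-05]), 'tcp_pos': array([5.24608259e-01, 4.22100313e-06, 2.44513619e-01]), 'ee_rot': array([-2.22059284e+00, -2.22065812e+00,  1.79355760e-03]), 'force': array([ 0.24904881, -0.46616946, -0.138039  ]), 'wrist_torque': array([-0.00809062,  0.02493175, -0.00136802]), 'gripper_force': 0.0, 'opening': 1.0005476017125474}
scene [ 1.06643937 -0.44518373  1.07323663] [-0.47221354  0.40069158 -0.78515007] 467.35110676210934
side [ 0.23279076 -0.59783474  0.70743375] [ 0.34261831  0.7098549  -0.61540126] 381.47522107692646
wrist [0.52485953 0.06623737 0.373923  ] [-0.00193673 -0.2570631  -0.96639268] 340.8018163479498
```

View pics/scene0.png

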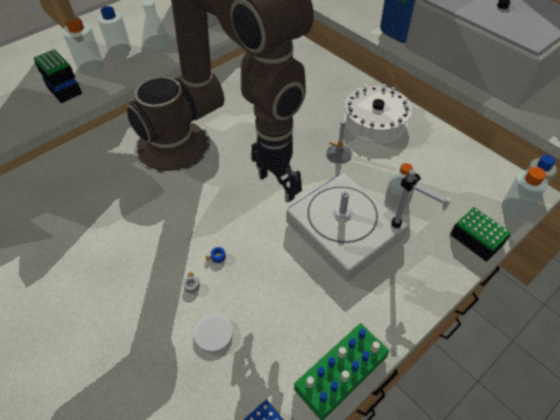

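View pics/side0.png

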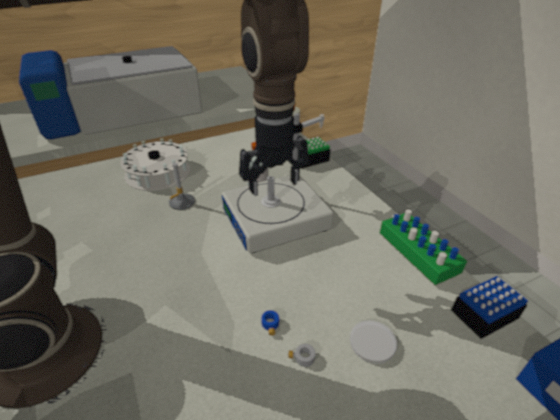

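View pics/wrist0.png

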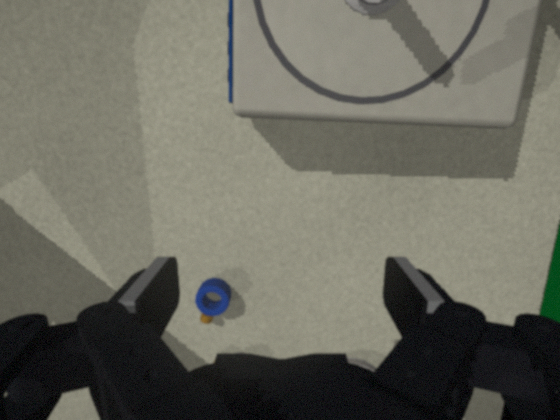

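Run:
```python
from h import *
S=load('scene0')['im'];T=load('side0')['im']
def c(im,x,y,w,h): return cv2.resize(im[y:y+h,x:x+w],(400,300),interpolation=cv2.INTER_CUBIC)
m=np.vstack([np.hstack([c(S,280,165,133,100),c(T,210,160,133,100)]),np.hstack([c(S,160,230,80,60),c(T,260,310,80,60)])])
cv2.imwrite('pics/m.png',m)
print(ray('scene0',345,196,.152),ray('side0',270,178,.152))
print(ray('scene0',191,285,.011),ray('side0',306,353,.011))
print(ray('scene0',213,333,.01),ray('side0',374,342,.01))
```

```text
[0.60298648 0.1623061  0.152     ] [0.59228178 0.16352797 0.152     ]
[ 0.47477055 -0.24858772  0.011     ] [ 0.47463545 -0.24539385  0.011     ]
[ 0.61549718 -0.28194471  0.01      ] [ 0.61235142 -0.28470637  0.01      ]
```

View pics/m.png

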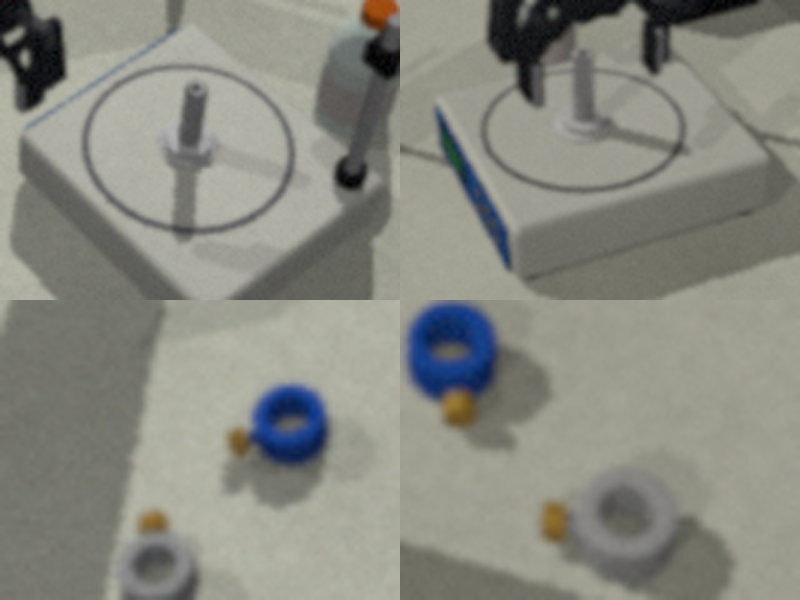

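Run:
```python
from h import *
p=lambda *a:print(a,ray(*a).round(4))
p('scene0',345.3,195,.152);p('side0',271,177.3,.152)
p('scene0',191,282,.022);p('side0',305.6,352,.022)
p('scene0',190.6,274.4,.011);p('side0',290.6,354,.011)
print('front corners');p('side0',222.3,193.3,.07);p('side0',248.3,235,.07);p('side0',333.3,213.3,.07)
p('scene0',286.7,210,.07);p('scene0',407,226,.07);
print('wrist edges');p('wrist0',233,112,.07);p('wrist0',520,124,.07);p('wrist0',233,0,.07)
p('wrist0',375,0,.082)
print('burner/bottle');p('scene0',339,154,.0);p('scene0',406,169,.15)
```

```text
('scene0', 345.3, 195, 0.152) [0.6012 0.1652 0.152 ]
('side0', 271, 177.3, 0.152) [0.5961 0.1654 0.152 ]
('scene0', 191, 282, 0.022) [ 0.4738 -0.2458  0.022 ]
('side0', 305.6, 352, 0.022) [ 0.4712 -0.2487  0.022 ]
('scene0', 190.6, 274.4, 0.011) [ 0.4485 -0.2319  0.011 ]
('side0', 290.6, 354, 0.011) [ 0.446  -0.2338  0.011 ]
front corners
('side0', 222.3, 193.3, 0.07) [0.4886 0.2649 0.07  ]
('side0', 248.3, 235, 0.07) [0.4856 0.0679 0.07  ]
('side0', 333.3, 213.3, 0.07) [0.7231 0.0473 0.07  ]
('scene0', 286.7, 210, 0.07) [0.491  0.0638 0.07  ]
('scene0', 407, 226, 0.07) [0.7404 0.2642 0.07  ]
wrist edges
('wrist0', 233, 112, 0.07) [0.4831 0.069  0.07  ]
('wrist0', 520, 124, 0.07) [0.7314 0.0589 0.07  ]
('wrist0', 233, 0, 0.07) [0.4863 0.1549 0.07  ]
('wrist0', 375, 0, 0.082) [0.5962 0.1513 0.082 ]
burner/bottle
('scene0', 339, 154, 0.0) [0.3938 0.3728 0.    ]
('scene0', 406, 169, 0.15) [0.6453 0.3513 0.15  ]
```

Emit:
arm_command([
  [[-1,0.018,0.041,0,-2.2],[-1,0.018,0.041,0,0],[-1,0.018,0.041,0,0],[-1,0.018,0.042,0,0],[-1,0,0,-0.02,0],[-1,0,0,-0.02,0],[-1,0,0,-0.02,0],[-1,0,0,0,0],[-1,0,0,0,0],[-1,0,0,0,0]],
], force=60)

```text
time_s: 1.15
tcp_pos: [0.5975, 0.165, 0.1866]
ee_rot: [2.263, 2.178, 0.002]
force: [-0.4, 0.2, -0.5]
opening: 1.0
gripper_force: 0.0
```

Run:
```python
from h import *
o=r.get_obs();print(o['tcp_pos'],o['qpos'],o['time_s'])
snap('wrist','w1')
im=load('w1')['im']
print(proj('w1',[[.597,.165,.152],o['tcp_pos']]))
u,v=proj('w1',[.597,.165,.152])[0].astype(int)
c=cv2.resize(im[v-50:v+50,u-60:u+60],None,fx=5,fy=5,interpolation=cv2.INTER_CUBIC)
cv2.imwrite('pics/w1c.png',c);print(u-60,v-50)
```

```text
[0.59749809 0.16498942 0.18658188] [ 2.69420980e-01  3.10000302e-01  6.25117526e-02  1.32167094e+00
 -2.16544910e-06  1.87887797e+00] 1.15
[[280.11808925 248.56633651]
 [281.22694518 279.85666524]]
220 198
```

View pics/w1c.png

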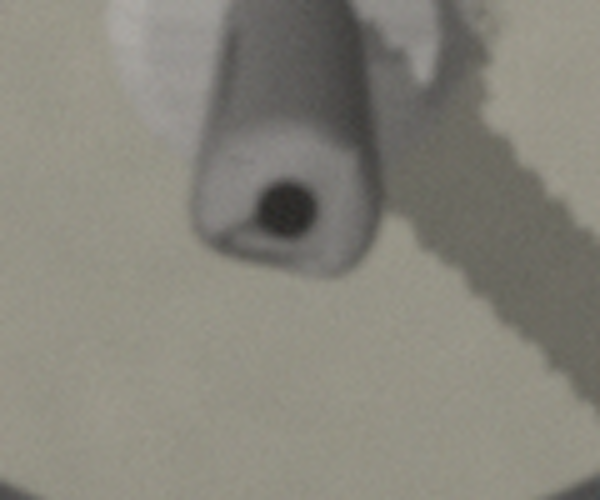

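Run:
```python
from h import *
f=lambda a,b,z:ray('w1',220+a/5,198+b/5,z)
print('c',f(287,208,.152))
a,b=f(205,240,.151),f(335,278,.151);print(a,b,np.degrees(np.arctan2(*(b-a)[1::-1])))
a,b=f(222,240,.152),f(300,262,.152);print(a,b,np.degrees(np.arctan2(*(b-a)[1::-1])))
```

```text
c [0.5958065  0.16995502 0.152     ]
[0.58716629 0.16640565 0.151     ] [0.6004479  0.16165596 0.151     ] -19.67776040475753
[0.58898796 0.16672901 0.152     ] [0.59689902 0.16399157 0.152     ] -19.08695363951802
```

Emit:
arm_command([
  [[-1,-0.0005,0.005,0,8.1],[-1,0,0,0,8.1],[-1,0,0,0,8.1],[-1,0,0,0,8.1],[-1,0,0,0,8.1],[-1,0,0,0,8.1],[-1,0,0,0,8.1],[-1,0,0,0,8.1],[-1,0,0,0,8.0],[-1,0,0,0,0]],
])

```text
time_s: 2.2
tcp_pos: [0.597, 0.17, 0.1865]
ee_rot: [0.529, 3.095, 0.001]
force: [0.2, -0.5, 0.1]
opening: 1.0
gripper_force: 0.0
```

Emit:
arm_command([
  [[-1,0,0,-0.02,0],[-1,0,0,-0.02,0],[-1,0,0,-0.0196,0],[-1,0,0,0,0],[0,0,0,0,0],[0.4,0,0,0,0],[1,0,0,0,0],[1,0,0,0,0],[1,0,0,0,0],[1,0,0,0,0]],
], force=20)

```text
time_s: 3.2
tcp_pos: [0.5969, 0.1703, 0.1265]
ee_rot: [0.529, 3.096, 0.001]
force: [-0.0, 0.5, 3.7]
opening: 0.19
gripper_force: 20.9
```

Emit:
arm_command([
  [[1,0,0,0,0],[1,0,0,0,0],[1,0,0,0,0],[1,0,0,0,0],[1,0,0,0,0],[1,0,0,0,0],[1,0,0,0,0],[1,0,0,0,0],[1,0,0,0,0],[1,0,0,0,0]],
], force=20)

```text
time_s: 4.2
tcp_pos: [0.5969, 0.1703, 0.1264]
ee_rot: [0.529, 3.096, 0.001]
force: [0.1, 1.4, 5.9]
opening: 0.191
gripper_force: 21.1
```

Run:
```python
from h import *
from scipy.spatial.transform import Rotation as R
o=r.get_obs();print(o['force'],o['wrist_torque'],o['tcp_pos'],R.from_rotvec(o['ee_rot']).as_matrix()[:,1])
print(o['qpos'],o['opening']*85)
```

```text
[0.06035486 1.37984378 5.86101823] [0.24562537 0.04169611 0.04035424] [0.59686009 0.17027021 0.12638957] [0.33204506 0.94326296 0.00103574]
[ 2.77753967e-01  3.27386814e-01 -4.63518004e-02  1.19570458e+00
  3.10856696e-04  6.16225661e-01] 16.21649781042161
```

Emit:
arm_command([
  [[1,0.0002,-0.0001,0,-8.1],[1,0.0002,-0.0001,0,-8.1],[1,0.0002,-0.0002,0,-8.1],[1,0.0002,-0.0002,0,-8.1],[1,0.0001,-0.0002,0,-8.1],[1,0.0001,-0.0002,0,-8.1],[1,0.0001,-0.0002,0,-8.1],[1,0.0001,-0.0002,0,-8.1],[1,0,-0.0003,0,-8.0],[1,0,0,0,0]],
], force=40)

```text
time_s: 5.2
tcp_pos: [0.5973, 0.1682, 0.1264]
ee_rot: [-2.267, -2.175, 0.0]
force: [-3.6, 0.1, 7.7]
opening: 0.188
gripper_force: 38.8
```

Emit:
arm_command([
  [[1,0,0,0,0],[1,0,0,0,0],[1,0,0,0,0],[1,0,0,0,0],[1,0,0,0,0],[1,0,0,0,0],[1,0,0,0,0],[1,0,0,0,0],[1,0,0,0,0],[1,0,0,0,0]],
], force=40)

```text
time_s: 6.2
tcp_pos: [0.5973, 0.1682, 0.1265]
ee_rot: [-2.264, -2.178, 0.0]
force: [-3.4, -0.3, 8.0]
opening: 0.183
gripper_force: 38.8
```

Run:
```python
from h import *
from scipy.spatial.transform import Rotation as R
o=r.get_obs();print(o['force'],o['wrist_torque'],o['tcp_pos'],R.from_rotvec(o['ee_rot']).as_matrix()[:,1])
print(o['qpos'],o['opening']*85)
snap('wrist','w2');snap('scene','s2');snap('side','t2')
im=np.vstack([np.hstack([load(f)['im'][:, :] for f in('s2','t2')])])
cv2.imwrite('pics/w2s.png',cv2.resize(load('t2')['im'][140:260,200:360],None,fx=5,fy=5,interpolation=cv2.INTER_CUBIC))
```

```text
[-3.36020111 -0.2974459   8.02158259] [-0.06898937  0.63976434 -0.08701769] [0.59726374 0.168219   0.12645083] [ 9.99255176e-01 -3.85885259e-02 -1.35855512e-04]
[ 2.74519090e-01  3.28230271e-01 -4.50502230e-02  1.19764544e+00
  4.07519332e-05  1.88391352e+00] 15.557574564625602
```

View pics/w2.png

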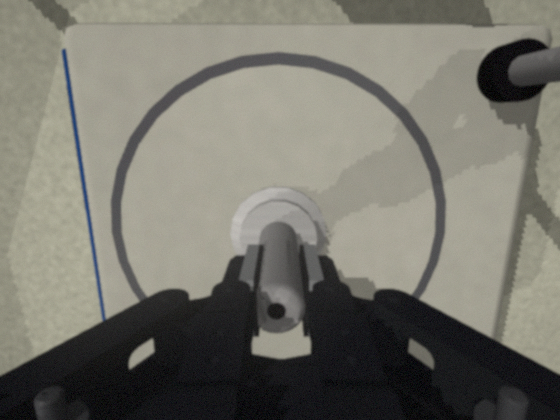

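Run:
```python
from h import *
print(ray('w2',277,311,.152),ray('scene0',218,254,.022),ray('side0',269.6,319,.022))
```

```text
[0.59589453 0.16961763 0.152     ] [ 0.45207666 -0.14481499  0.022     ] [ 0.44075198 -0.1480387   0.022     ]
```

Emit:
arm_command([
  [[0,0,0,0,0],[-1,0,0,0,0],[-1,0,0,0,0],[-1,0,0,0,0],[-1,0,0,0,0],[-1,0,0,0,0],[-1,0,0,0.01,0],[-1,0,0,0.03,0],[-1,0,0,0.03,0],[-1,0,0,0.03,0]],
])

```text
time_s: 7.35
tcp_pos: [0.5975, 0.1683, 0.2276]
ee_rot: [2.264, 2.178, 0.001]
force: [-0.3, 0.2, 0.4]
opening: 1.001
gripper_force: 0.0
```

Emit:
arm_command([
  [[-1,-0.012,-0.041,0,6],[-1,-0.012,-0.041,0,6],[-1,-0.012,-0.041,0,6],[-1,-0.012,-0.042,0,6],[-1,-0.012,-0.042,0,6],[-1,-0.013,-0.042,0,6],[-1,-0.013,-0.042,0,6],[-1,-0.013,-0.042,0,7],[-1,-0.013,-0.042,0,7],[-1,-0.013,-0.04,0,7]],
])

```text
time_s: 8.35
tcp_pos: [0.472, -0.2485, 0.2268]
ee_rot: [0.784, 3.041, -0.001]
force: [0.2, -0.3, -0.1]
opening: 1.004
gripper_force: 0.0
```

Emit:
arm_command([
  [[-1,0,0,-0.03,0],[-1,0,0,-0.03,0],[-1,0,0,-0.03,0],[-1,0,0,-0.03,0],[-1,0,0,0,0],[-1,0,0,0,0],[-1,0,0,0,0],[-1,0,0,0,0],[-1,0,0,0,0],[-1,0,0,0,0]],
])

```text
time_s: 9.35
tcp_pos: [0.473, -0.2469, 0.1065]
ee_rot: [0.792, 3.039, -0.001]
force: [-0.8, -0.8, 0.5]
opening: 1.003
gripper_force: 0.0
```

Run:
```python
from h import *
from scipy.spatial.transform import Rotation as R
o=r.get_obs();print(o['tcp_pos'],R.from_rotvec(o['ee_rot']).as_matrix()[:,1])
snap('wrist','w3',crop=(130,140,430,420),s=2)
```

```text
[ 0.47304872 -0.24686321  0.10649278] [ 4.87813740e-01  8.72947739e-01 -1.02598343e-05]
```

View pics/w3.png

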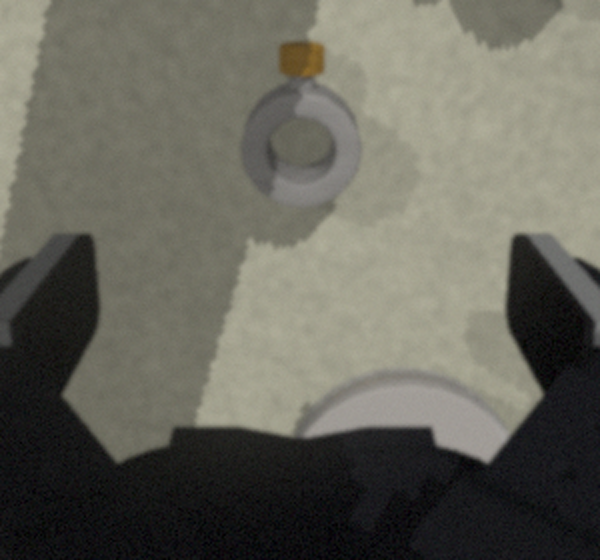

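Run:
```python
from h import *
f=lambda a,b,z:ray('w3',130+a/2,140+b/2,z)
c=f(301.5,146,.022);b=f(302,60,.013);print(c,b,np.degrees(np.arctan2(*(b-c)[1::-1])),np.hypot(*(b-c)[:2]))
print(f(243,146,.022),f(360,146,.022),np.linalg.norm(f(243,146,.022)-f(360,146,.022)))
print(f(301.5,86,.022),f(301.5,206,.022))
```

```text
[ 0.47013425 -0.244064    0.022     ] [ 0.44679346 -0.23080985  0.013     ] 150.4097698732323 0.0268414847285525
[ 0.46080864 -0.26072401  0.022     ] [ 0.47946112 -0.22740174  0.022     ] 0.038187550297141305
[ 0.45275741 -0.23434023  0.022     ] [ 0.4883541 -0.2542595  0.022    ]
```

Emit:
arm_command([
  [[-1,-0.0026,0.0028,0,-0.4],[-1,0,0,-0.03,0],[-1,0,0,-0.03,0],[-1,0,0,-0.02,0],[-1,0,0,-0.0095,0],[-0.5,0,0,0,0],[-0.1,0,0,0,0],[0.1,0,0,0,0],[0.3,0,0,0,0],[1,0,0,0,0]],
], force=30)

```text
time_s: 10.4
tcp_pos: [0.471, -0.2444, 0.0178]
ee_rot: [0.802, 3.035, -0.001]
force: [-0.7, 0.9, 6.6]
opening: 0.46
gripper_force: 30.0
```

Emit:
arm_command([
  [[1,0,0,0,0],[1,0,0,0,0],[1,0,0,0,0],[1,0,0,0,0],[1,0,0,0,0],[1,0,0,0,0],[1,0,0,0,0],[1,0,0,0,0],[1,0,0,0,0],[1,0,0,0,0]],
], force=40)

```text
time_s: 11.4
tcp_pos: [0.471, -0.2444, 0.0179]
ee_rot: [0.802, 3.035, -0.001]
force: [-0.9, 0.8, 6.8]
opening: 0.449
gripper_force: 39.3
```

Run:
```python
from h import *
from scipy.spatial.transform import Rotation as R
o=r.get_obs();print(o['tcp_pos'],R.from_rotvec(o['ee_rot']).as_matrix()[:,1],o['opening']*85,o['gripper_force'],o['force'])
snap('wrist','w4',crop=(180,200,380,350),s=4)
```

```text
[ 0.47095269 -0.24439023  0.01785209] [4.94001526e-01 8.69461035e-01 7.17654602e-06] 38.165158470068945 39.293970465660095 [-0.86681611  0.78994797  6.82990647]
```

View pics/w4.png

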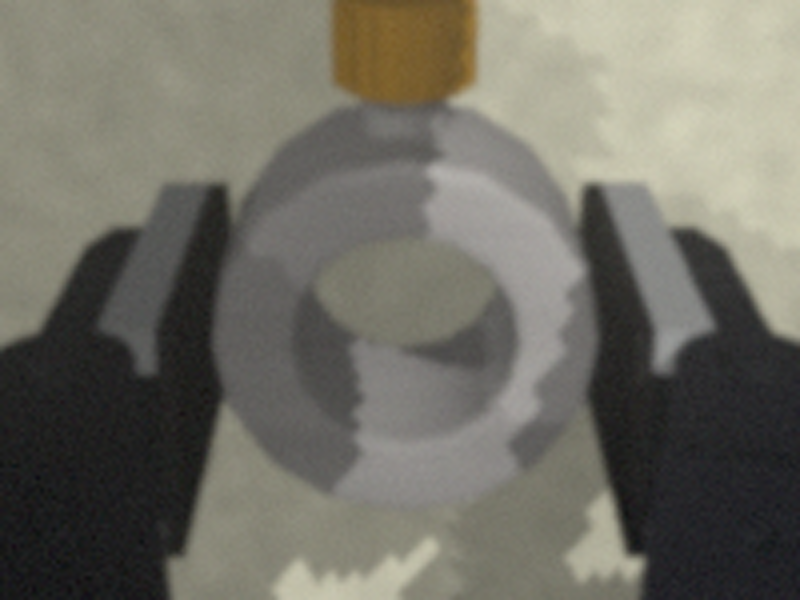

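Run:
```python
from h import *
from scipy.spatial.transform import Rotation as R
o=r.get_obs();M=R.from_rotvec(o['ee_rot']).as_matrix()
p=lambda a,b,z:ray('w4',180+a/4,200+b/4,z)
c=p(406,338,.022);c2=p(405.5,341,.022);b=p(405,75,.014)
print(c,M.T@(c-o['tcp_pos']),M.T@(c2-o['tcp_pos']),M.T@(b-o['tcp_pos']), M)
print(p(215,338,.022)-p(597,338,.022),np.linalg.norm(p(215,338,.022)-p(597,338,.022)))
# bias: spindle in w2 vs grip
Rw=R.from_euler('z',0)
```

```text
[ 0.47206152 -0.24356522  0.022     ] [-0.00053465  0.00125559 -0.00410347] [-0.00087014  0.00120492 -0.00410256] [0.0248663  0.00117509 0.00382713] [[-8.69461200e-01  4.93995470e-01  2.38702250e-03]
 [ 4.93993675e-01  8.69464476e-01 -1.33161900e-03]
 [-2.73324502e-03  2.13829595e-05 -9.99996264e-01]]
[-0.01913772 -0.0336104   0.        ] 0.038677014134854436
```

Emit:
arm_command([
  [[1,0,0,0.01,0],[1,0,0,0.025,0],[1,0,0,0.04,0],[1,0,0,0.04,0],[1,0,0,0.04,0],[1,0,0,0.03,0],[1,0,0.02,0,5.4],[1,0.01,0.04,0,5],[1,0.014,0.045,0,5],[1,0.014,0.045,0,4]],
])

```text
time_s: 12.45
tcp_pos: [0.5081, -0.0927, 0.2022]
ee_rot: [0.276, 3.128, -0.0]
force: [0.1, -0.6, -1.3]
opening: 0.453
gripper_force: 40.5
```

Emit:
arm_command([
  [[1,0.014,0.045,0,4],[1,0.014,0.045,0,4],[1,0.014,0.045,0,0],[1,0.014,0.045,0,0],[1,0.014,0.045,0,0],[1,0.012,0.03,0,0],[1,0.0036,0.0081,0,0],[1,0,0,0,0],[1,0,0,0,0],[1,0,0,0,0]],
])

```text
time_s: 13.45
tcp_pos: [0.5933, 0.1678, 0.2016]
ee_rot: [0.063, 3.141, -0.0]
force: [-0.4, 0.2, -0.3]
opening: 0.454
gripper_force: 40.6
```

Run:
```python
from h import *
from scipy.spatial.transform import Rotation as R
o=r.get_obs();print(o['tcp_pos'],R.from_rotvec(o['ee_rot']).as_matrix()[:,1],o['opening']*85,o['gripper_force'],o['force'])
snap('wrist','w5',crop=(180,200,380,350),s=4)
```

```text
[0.59334542 0.16781451 0.20157795] [ 3.99489170e-02  9.99201683e-01 -2.85576684e-04] 38.57696698375316 40.55886447429657 [-0.41600864  0.2112401  -0.34366555]
```

View pics/w5.png

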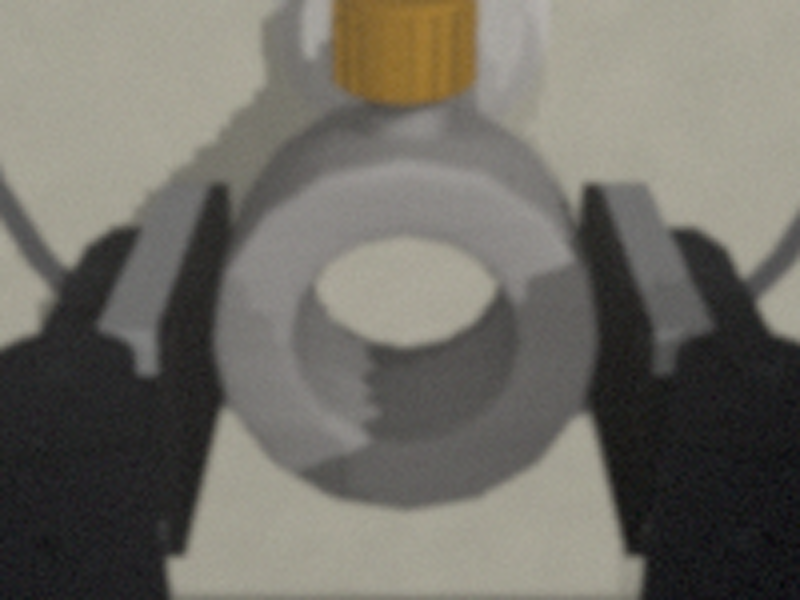

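Emit:
arm_command([
  [[1,0.0013,0.0009,0,0],[1,0,0,-0.01,0],[1,0,0,-0.01,0],[1,0,0,-0.006,0],[1,0,0,0,0],[1,0,0,-0.002,0],[1,0,0,-0.002,0],[1,0,0,-0.002,0],[1,0,0,-0.002,0],[1,0,0,0,0]],
])

```text
time_s: 14.5
tcp_pos: [0.5949, 0.1701, 0.167]
ee_rot: [-0.06, -3.141, 0.0]
force: [-0.4, -0.5, -0.7]
opening: 0.45
gripper_force: 40.6
```

Emit:
arm_command([
  [[1,0,0,-0.001,0],[1,0,0,-0.001,0],[1,0,0,-0.001,0],[1,0,0,0,0],[1,0,0,0,0],[1,0,0,0,0],[1,0,0,0,0],[1,0,0,0,0],[1,0,0,0,0],[1,0,0,0,0]],
])

```text
time_s: 15.5
tcp_pos: [0.595, 0.1701, 0.1642]
ee_rot: [-0.06, -3.141, 0.0]
force: [-0.4, -1.0, -0.6]
opening: 0.453
gripper_force: 40.6
```

Emit:
arm_command([
  [[1,-0.0003,-0.0012,0,0],[1,0,0,0,0],[1,0,0,-0.001,0],[1,0,0,-0.001,0],[1,0,0,-0.001,0],[1,0,0,-0.001,0],[1,0,0,-0.001,0],[1,0,0,-0.001,0],[1,0,0,0,0],[1,0,0,0,0]],
])

```text
time_s: 16.5
tcp_pos: [0.5947, 0.1689, 0.1582]
ee_rot: [-0.06, -3.141, 0.0]
force: [0.2, 0.9, -1.0]
opening: 0.455
gripper_force: 40.6
```

Emit:
arm_command([
  [[1,0,0,-0.001,0],[1,0,0,-0.001,0],[1,0,0,-0.001,0],[1,0,0,-0.001,0],[1,0,0,-0.001,0],[1,0,0,-0.001,0],[1,0,0,0,0],[1,0,0,0,0],[1,0,0,0,0],[1,0,0,0,0]],
])

```text
time_s: 17.5
tcp_pos: [0.5947, 0.1689, 0.1523]
ee_rot: [0.06, 3.141, 0.0]
force: [0.4, -0.5, -1.0]
opening: 0.456
gripper_force: 40.6
```

Emit:
arm_command([
  [[1,0,0,-0.001,0],[1,0,0,-0.001,0],[1,0,0,-0.001,0],[1,0,0,-0.001,0],[1,0,0,-0.0004,0],[1,0,0,0,0],[1,0,0,0,0],[1,0,0,0,0],[1,0,0,0,0],[1,0,0,0,0]],
])

```text
time_s: 18.5
tcp_pos: [0.5947, 0.1689, 0.1478]
ee_rot: [0.06, 3.141, 0.0]
force: [0.3, 0.1, -0.7]
opening: 0.455
gripper_force: 40.6
```

Run:
```python
from h import *
from scipy.spatial.transform import Rotation as R
o=r.get_obs();print(o['tcp_pos'],R.from_rotvec(o['ee_rot']).as_matrix()[:,1],o['opening']*85,o['gripper_force'],o['force'])
snap('wrist','w6',crop=(180,200,380,350),s=4)
```

```text
[0.59471307 0.16891926 0.14782294] [3.83540211e-02 9.99264214e-01 1.56212772e-05] 38.647960403777304 40.55249065160751 [ 0.28626253  0.13734964 -0.72018143]
```

View pics/w6.png

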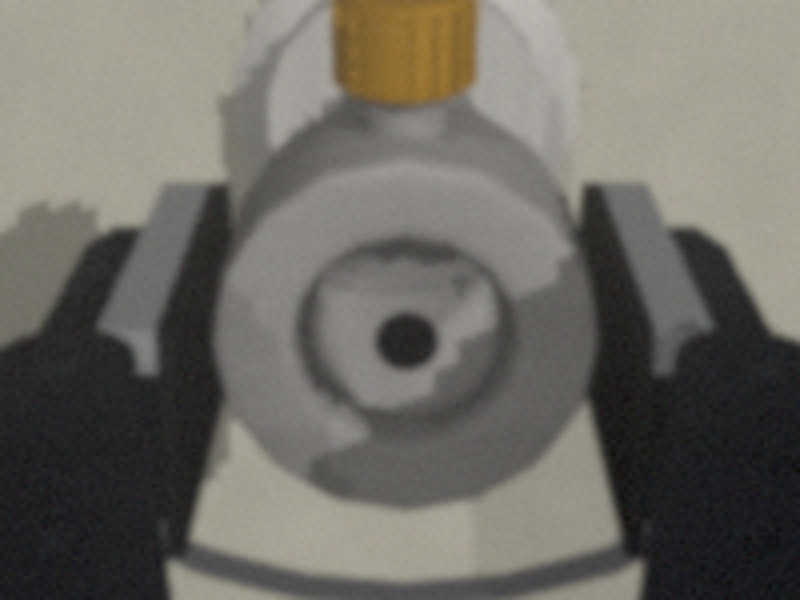

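The view shows the collar seated. The spindle's centre hole is at crop pixel (406,341), the collar's bore centre is at (406,341), and the faces are flush with the flat towards the screw. I'm handing it in.

```bash
python3 -c "
from cell import r
print(r.finish_job())"
```

```text
the job is handed in; nothing more can be done
None
```

The job is handed in at about 18.5 s of the 70 s. The spindle flat was turned to the front and pinched there at about 39 N, and the collar is gripped at about 40 N on the spindle, top flush, screw over the flat. The verdict was not shown.

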